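# Roll-test two steel rods on a flat plate and reject the bent one

### The arm

A 6-joint arm with a two-finger parallel gripper is mounted at the origin on a cart in front of the work surface, level with it; the furniture and walls round the work are solid. World frame = base frame: x ahead of the robot, y to its left, z up, the work surface at z = 0. Lengths are in mm, angles in rad, forces in N, time in s.
With the tool pointing down it reaches from about 350 to 775 mm from the base axis. Payload 7.3 kg.
Tool frame: the origin (TCP) lies at the very end of the fingers, on their centre line; the grasp point (between the pads) lies bot.grasp_offset behind it (bot.grasp_offset is the distance from the TCP to the grasp point, in mm); z points along the fingers, y is the line along which they close (so a half turn about z gives the same grasp; the last joint's range is limited). The gripper opens to 92 mm and grips with 3 to 60 N. Pads are 19 mm wide; open, the fingers measure 130 mm over their backs; the gripper's body (75 mm by 190 mm) begins 47 mm behind the grasp point.
Start: joints at [-0.146, 0.342, 1.524, -0, 1.275, -0.146], TCP at [525.019, 0.019, 226.741] pointing down, gripper open.
Joint ranges: [-2.53, 2.53], [-0.77, 2.02], [0.04, 2.7], [-1, 4.14], [0.28, 2.66], [-3.11, 3.11]. Speed limits (rad/s): [2.57, 2.57, 3.14, 3.14, 3.14, 3.14].

### API

Orientations are given as [roll, pitch, yaw] about the fixed x, y, z axes, in that order (R = Rz(yaw) Ry(pitch) Rx(roll)).
In Python, from plant import bot gives the robot as it stands. The module is installed in compiled form; this text tells all that it offers.
- The arm moves only by the shell command python3 -m handwheel 'ROWS'. ROWS is JSON, a list of rows, each an object of numbers: "claw": the finger opening in mm, from 0 to 91.8; "dx", "dy", "dz": the shift along the tool's x, y, z in mm; "rx", "ry", "rz": the turn, a rotation vector about the tool's x, y, z in rad. A call has 1 to 10 rows; each row shifts and turns the commanded pose from where the row before left it, along the tool's axes as they then stand; what a row does not reach is not made up. A row lasts 1/10 s, in which the tool goes at most 50 mm and 8.59 degrees, less where a joint would pass 70% of its speed; a pose out of reach is approached as far as the arm can. A call is refused whole if a number of a shift passes 50 or a number of a turn 0.15, either way. A call with a gripper value outside its range is refused whole. The fingers move at their own pace and stop on an object; the grip force is fixed at half the most. Time passes only in rows, so rows that do not move let the fingers close. It gives the time, the measured TCP pose, the force and the opening at its end, in the units of the state.
- bot.get_obs(): the state, without advancing time (a new reading comes with each control period).
- bot.capture(name): name is "scene" or "side" or "wrist"; returns a dict with "frame" (480x640x3 uint8, red, green, blue), "camera_matrix" (3x3 intrinsics, pixels), "view" (4x4, takes a point from world to camera coordinates); the wrist camera has in their place "mount" (4x4, takes a point from camera to tool coordinates, whose origin is the TCP and whose axes are the flange's). Camera axes: x right, y down, z forward; pixel columns grow to the right and rows downward; lengths in mm; the calibration is good to about 2 mm. A picture is of the moment at which its call begins: read the wrist's pose just before it. There is no depth.
- bot.close_job(): hands the job in, once; it reports no verdict.
The state is a dict: "time": time; "joint_positions": joint angles; "dq": joint speeds; "tau": joint torques, N m; "tool_pos": TCP position; "tcp_rot": TCP orientation; "contact_force": force on the tool from outside, world axes, zero at the start; "moment": the same for the moment, N m; "grip_width": finger opening in mm.
Only numpy, scipy, OpenCV 4.12 (cv2) and the standard library are available. Lean on these libraries where they do the work, as an engineer would, in place of code of your own. Each camera call takes 0.05 s, during which the arm holds its last target. There are 200 camera calls.

### The job

Find out which of the two steel rods on the flat plate is bent: take the hand board by its rib and, pressing lightly so that its sprung sole never bottoms, roll each rod under it half a turn along the plate, so that its scribed line goes from the top to underneath and stays there. The rod that lifts the board on the way is the bent one. Then set the board down flat on the table beside the plate, lay the bent rod in the grey tray, leave the straight one lying on the plate, and leave the other things where they are.

Things in the scene. Friction and masses are not known exactly. Their poses are not given: they have to be found in the camera images.
- plate: fixed flat stone plate on rubber feet, 170 (x) x 330 (y) mm, its top 20 mm above its origin (centre of the underside, on the table). Rods roll along its y. Along each y end stands a steel strip, 8 mm thick, whose top is 6 mm above the plate
- rod_a: one of two steel rods, 18 mm thick, 160 mm long with black end plugs (12 mm thick), 150 g, lying along the plate's x. Origin on its axis at mid-length, 9 mm above the plate; x along the rod; z starts up, through the thin black line scribed along it, and turns over as it rolls. One of the two is straight, the other bowed 4 mm
- rod_b: the other rod, described as rod_a: which is bent must be found by rolling. The bowed one starts with its bow level; it lifts a board laid on it by about 4 mm at a quarter turn and settles again by the half turn
- board: loose hand board, 300 g, 90 (x) x 110 (y) mm: its rubber-faced sole gives upward on springs, 3 N per mm, up to 5 mm; over it a plate with its top 17 mm, and on that a wooden rib 60 (x) x 20 (y) mm with its top 48 mm above the sole's underside; grip the rib across its 20 mm. Origin: centre of the sole's underside, z up. Travels twice as far as the rod under it: 57 mm for half a turn
- tray: fixed shallow grey tray, open on top, 185 (x) x 110 (y) x 24 mm outside, walls and floor 4 mm; origin at the centre of the underside. For the rejected rod, laid along its x
- tape_roll: bystander: flat white roll of thread tape, 48 mm across, 13 mm high, on the table; origin at the centre of its underside
- jar: bystander: small white-lidded jar, 45 mm across, 58 mm high, on the table; origin at the centre of its underside
- bottle: bystander: clear bottle with a blue cap, 56 mm across, 100 mm high, on the table; origin at the centre of its underside

How it is judged:
By the outcome, as a careful person would: the job done as asked, in the order asked, and still so for the second after the job is handed in, with the robot touching nothing.
It also fails if it takes over 72 s, if anything falls off the work surface, if the arm or the gripper's body presses on something with over 40 N, if the wrist force passes 120 N, or if a joint passes its speed limit or range.

## Working session

There is one attempt and no reset: what is moved stays moved. The work goes in short steps, Python scripts to look and compute and a shell command to move; the robot and the scene stay as the last step left them, time stands still between calls to the robot, and variables do not carry over. Pictures are saved under pics/ and viewed, on a budget of 10 in all, crops included, one or two more only if the job needs it, and the job is handed in when it is done.

```bash
mkdir -p pics; cat > h.py <<'E'
import numpy as np, cv2
from plant import bot
from scipy.spatial.transform import Rotation as R
def cap(n):
    o=bot.get_obs(); c=bot.capture(n); K=np.array(c["camera_matrix"])
    if n=="wrist":
        T=np.eye(4);T[:3,:3]=R.from_euler('xyz',o["tcp_rot"]).as_matrix();T[:3,3]=o["tool_pos"]
        V=np.linalg.inv(T@np.array(c["mount"]))
    else: V=np.array(c["view"])
    return c["frame"],K,V
def ray(K,V,px,z):
    W=np.linalg.inv(V); d=W[:3,:3]@np.linalg.inv(K)@np.array([px[0],px[1],1.]); o=W[:3,3]
    return (o+d*(z-o[2])/d[2]).round(1)
def save(n,f): cv2.imwrite(f"pics/{n}.png",cv2.cvtColor(f,cv2.COLOR_RGB2BGR))
def proj(K,V,p):
    q=K@(V@np.append(p,1.))[:3]; return (q[:2]/q[2]).round(1)
E
python3 - <<'E'
from h import *
import pickle
print(bot.get_obs(), bot.grasp_offset)
d={}
for n in ["scene","side","wrist"]:
    f,K,V=cap(n); save(n+"0",f); d[n]=(f,K,V); print(n,K.round(0).tolist(),np.linalg.inv(V)[:3].round(2).tolist())
pickle.dump(d,open("d0.pkl","wb"))
E
```

```text
{'time': 0.0, 'joint_positions': array([-1.45983587e-01,  3.42712719e-01,  1.52502349e+00, -6.34982072e-06,
        1.27537674e+00, -1.45994178e-01]), 'dq': array([-0.00078411,  0.00056383,  0.00242084,  0.00070896, -0.00024297,
       -0.0012225 ]), 'tau': array([ 7.61924657e-04, -4.31245601e+01, -2.44219762e+01,  7.17750052e-02,
        5.59406646e-02, -1.04314388e-04]), 'tool_pos': array([5.24595980e+02, 8.83254748e-02, 2.26047888e+02]), 'tcp_rot': array([-3.14008764e+00, -2.15159834e-04,  1.57080861e+00]), 'contact_force': array([ 0.96404044, -0.15005174,  0.07452611]), 'moment': array([ 0.02988791,  0.00124695, -0.00658143]), 'grip_width': 91.86834817150519} 18.8
scene [[528.0, 0.0, 320.0], [0.0, 528.0, 236.0], [0.0, 0.0, 1.0]] [[0.69, -0.41, 0.6, -219.49], [-0.72, -0.41, 0.55, -745.11], [0.02, -0.81, -0.58, 759.7]]
side [[570.0, 0.0, 326.0], [0.0, 570.0, 238.0], [0.0, 0.0, 1.0]] [[-0.86, -0.25, 0.43, -59.32], [-0.5, 0.45, -0.74, 888.94], [-0.01, -0.86, -0.51, 723.29]]
wrist [[358.0, 0.0, 316.0], [0.0, 358.0, 236.0], [0.0, 0.0, 1.0]] [[1.0, 0.0, -0.0, 524.68], [0.0, -0.97, -0.24, 64.83], [-0.0, 0.24, -0.97, 383.0]]
```

View pics/scene0.png

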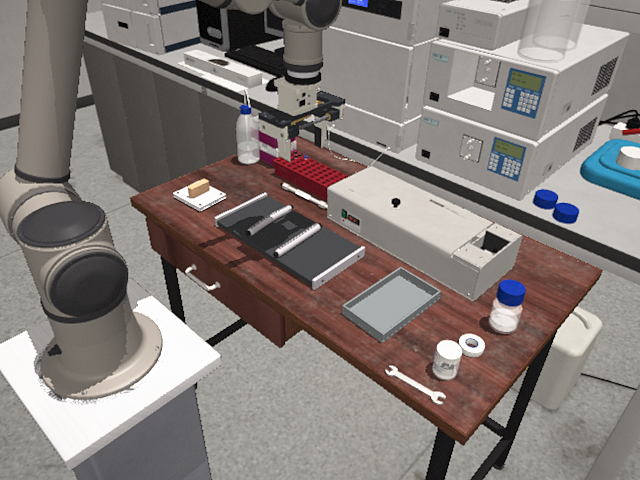

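View pics/side0.png

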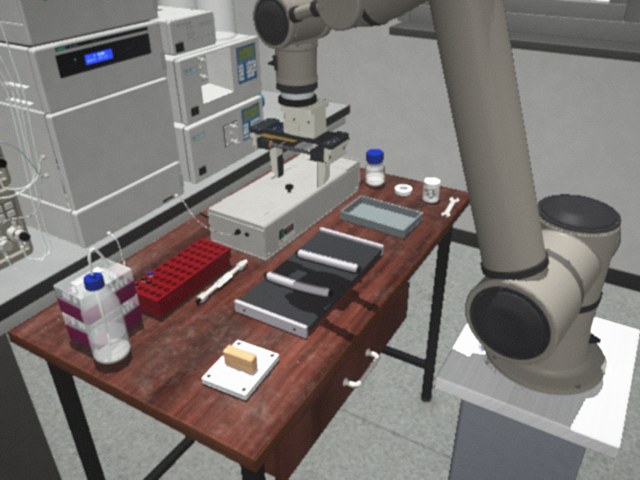

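View pics/wrist0.png

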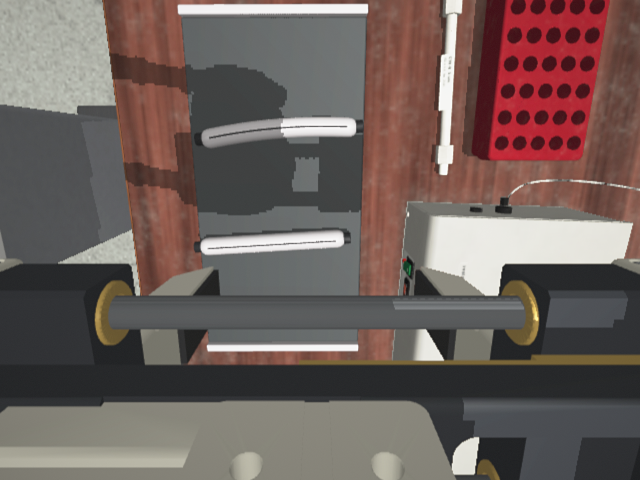

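Wrist view: two rods with ends at (196,139)-(362,126) and (196,247)-(350,237), and strips at rows ~10 and ~347. The board with its rib is at side (240,365), scene (200,192). The tray is at scene (391,300). Computing positions.

```bash
python3 - <<'E'
from h import *
import pickle
d=pickle.load(open("d0.pkl","rb"))
def show(n,z,*ps):
    f,K,V=d[n]
    print(n,z,[ray(K,V,p,z).tolist()[:2] for p in ps])
print("rods");show("wrist",29,(196,139),(362,126),(196,247),(350,237))
print("strips");show("wrist",26,(178,5),(368,5),(207,346),(358,346))
show("wrist",20,(183,14),(365,14))
print("board");show("side",17,(203,380),(238,342),(279,352),(245,397));show("scene",17,(173,193),(197,180),(226,193),(203,208))
print("rib");show("side",48,(224,348),(256,361),(258,352),(228,343))
print("tray");show("scene",24,(343,303),(401,268),(440,295),(385,330));show("side",24,(340,215),(352,197),(421,213),(410,233))
# masks: rib tan colour
for n in("scene","side"):
    f,K,V=d[n]; h=cv2.cvtColor(f,cv2.COLOR_RGB2HSV)
    m=cv2.inRange(h,(12,80,120),(25,200,255)); m[:, 300:]=0
    nc,l,s,c=cv2.connectedComponentsWithStats(m); i=1+s[1:,4].argmax(); print(n,s[i],c[i], ray(K,V,c[i],35))
    b=s[i]; crop=f[b[1]-40:b[1]+60,b[0]-45:b[0]+75]; save("crop_"+n,cv2.resize(crop,None,fx=5,fy=5,interpolation=cv2.INTER_CUBIC))
    print(b[1]-40,b[0]-45)
E
```

```text
rods
wrist 29 [[409.2, 71.0], [567.3, 83.0], [400.5, -36.1], [558.5, -25.4]]
strips
wrist 26 [[401.7, 185.5], [569.8, 185.5], [402.3, -151.7], [570.6, -151.5]]
wrist 20 [[403.5, 180.4], [568.1, 180.3]]
board
side 17 [[484.5, 383.2], [492.7, 276.1], [411.5, 260.6], [398.8, 378.3]]
scene 17 [[401.0, 370.1], [487.9, 382.6], [501.6, 270.6], [413.3, 253.2]]
rib
side 48 [[480.0, 327.7], [412.0, 326.1], [422.3, 306.3], [482.2, 313.9]]
tray
scene 24 [[394.7, -244.6], [569.1, -261.1], [554.6, -371.8], [395.0, -351.8]]
side 24 [[561.4, -236.0], [582.8, -341.4], [385.5, -348.6], [369.8, -240.3]]
scene [188 178  21  20 239] [198.38075314 188.49372385] [446.6 315.6  35. ]
138 143
side [222 344  34  29 568] [239.23767606 358.93133803] [449.5 325.7  35. ]
304 177
```

View pics/crop_side.png

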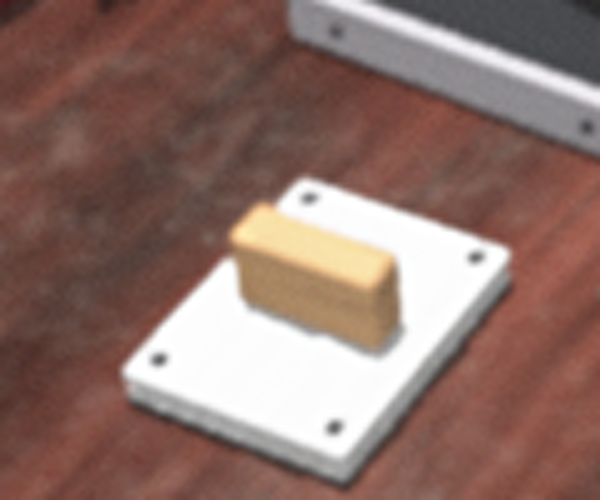

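The crop shows the board with its rib across it, yawed about +0.1 rad. It is centred near (448,320). I'll go above it and turn the tool.

```bash
python3 -m handwheel '[{"dx":40,"dy":-10},{"dx":40,"dy":-10},{"dx":40,"dy":-10},{"dx":40,"dy":-10},{"dx":40,"dy":-10},{"dx":40,"dy":-10},{"dx":40,"dy":-10},{"dx":40,"dy":-6}]'
python3 -m handwheel '[{"rz":0.147},{"rz":0.147},{"rz":0.147},{"rz":0.147},{"rz":0.147},{"rz":0.147},{"rz":0.147},{"rz":0.147},{"rz":0.147},{"rz":0.147}]'
python3 - <<'E'
from h import *
import pickle
f,K,V=cap("wrist"); save("w1",f); pickle.dump((f,K,V),open("w1.pkl","wb"))
o=bot.get_obs(); print(o["joint_positions"],o["tcp_rot"])
E
```

```text
[-1.46016027e-01  3.42473454e-01  1.52463545e+00 -1.83592591e-05
  1.27538762e+00 -1.45981821e-01] [-3.14069584e+00 -1.14108093e-04  1.57076742e+00]invalid input at $[0]: expected keys claw, dx, dy, dz, rx, ry, rz
invalid input at $[0]: expected keys claw, dx, dy, dz, rx, ry, rz
```

View pics/w1.png

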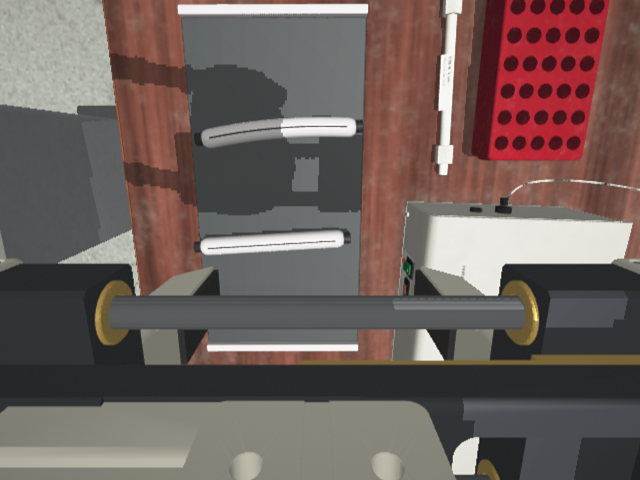

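The moves were refused because every row needs all the keys, so the view is unchanged. I'll retype them in full.

```bash
python3 -m handwheel '[{"claw":91,"dx":40,"dy":-10,"dz":0,"rx":0,"ry":0,"rz":0},{"claw":91,"dx":40,"dy":-10,"dz":0,"rx":0,"ry":0,"rz":0},{"claw":91,"dx":40,"dy":-10,"dz":0,"rx":0,"ry":0,"rz":0},{"claw":91,"dx":40,"dy":-10,"dz":0,"rx":0,"ry":0,"rz":0},{"claw":91,"dx":40,"dy":-10,"dz":0,"rx":0,"ry":0,"rz":0},{"claw":91,"dx":40,"dy":-10,"dz":0,"rx":0,"ry":0,"rz":0},{"claw":91,"dx":40,"dy":-10,"dz":0,"rx":0,"ry":0,"rz":0},{"claw":91,"dx":40,"dy":-6,"dz":0,"rx":0,"ry":0,"rz":0}]'
python3 -m handwheel '[{"claw":91,"dx":0,"dy":0,"dz":0,"rx":0,"ry":0,"rz":0.147},{"claw":91,"dx":0,"dy":0,"dz":0,"rx":0,"ry":0,"rz":0.147},{"claw":91,"dx":0,"dy":0,"dz":0,"rx":0,"ry":0,"rz":0.147},{"claw":91,"dx":0,"dy":0,"dz":0,"rx":0,"ry":0,"rz":0.147},{"claw":91,"dx":0,"dy":0,"dz":0,"rx":0,"ry":0,"rz":0.147},{"claw":91,"dx":0,"dy":0,"dz":0,"rx":0,"ry":0,"rz":0.147},{"claw":91,"dx":0,"dy":0,"dz":0,"rx":0,"ry":0,"rz":0.147},{"claw":91,"dx":0,"dy":0,"dz":0,"rx":0,"ry":0,"rz":0.147},{"claw":91,"dx":0,"dy":0,"dz":0,"rx":0,"ry":0,"rz":0.147},{"claw":91,"dx":0,"dy":0,"dz":0,"rx":0,"ry":0,"rz":0.147}]'
python3 - <<'E'
from h import *
import pickle
f,K,V=cap("wrist"); save("w2",f); pickle.dump((f,K,V),open("w2.pkl","wb"))
o=bot.get_obs(); print(o["joint_positions"],o["tcp_rot"])
E
```

```text
time: 1.0
tool_pos: [448.0, 321.6, 226.7]
tcp_rot: [-3.141, 0.0, 1.571]
contact_force: [0.7, -0.9, 0.3]
grip_width: 91.3
time: 2.0
tool_pos: [448.9, 320.0, 226.5]
tcp_rot: [3.141, 0.0, 0.095]
contact_force: [-0.1, -0.2, -0.1]
grip_width: 90.9
[ 4.80189238e-01  3.90669540e-01  1.45100758e+00 -9.53298065e-05
  1.30033057e+00  1.96369062e+00] [3.14134890e+00 3.48245070e-04 8.73203905e-02]
```

View pics/w2.png

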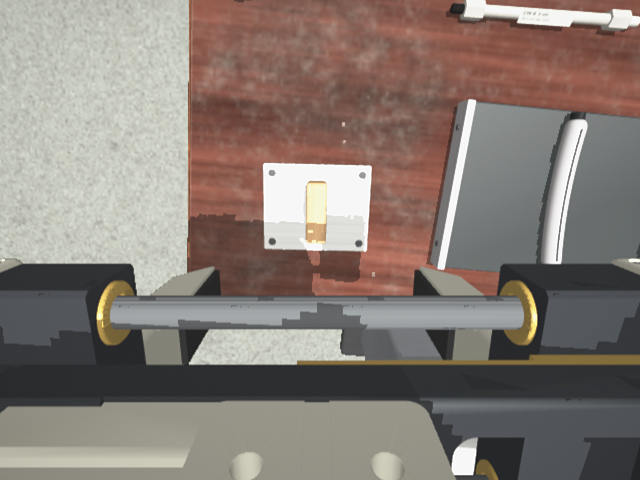

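Board corners are at (263,163), (371,166), (367,251) and (264,249). The rib is centred near (316,212), and the upper rod's bow is visible.

```bash
python3 - <<'E'
from h import *
import pickle
f,K,V=pickle.load(open("w2.pkl","rb"))
P=[ray(K,V,p,17) for p in [(263,163),(371,166),(367,251),(264,249)]]; print(P,np.mean(P,0))
Q=[ray(K,V,p,48) for p in [(307,181),(327,181),(326,243),(306,243)]]; print(Q,np.mean(Q,0))
print([ray(K,V,p,26) for p in [(476,100),(445,268),(464,100),(431,266)]])
d=np.array(bot.get_obs()["tcp_rot"]); M=R.from_euler('xyz',d).as_matrix()
p=bot.get_obs()["tool_pos"]; print(p,d)
for q in (np.mean(P,0),np.mean(Q,0)): print(M.T@(q-p))
E
```

```text
[array([491.9, 377.4,  17. ]), array([499.2, 269.1,  17. ]), array([410.4, 261.6,  17. ]), array([402.2, 371.1,  17. ])] [450.925 319.8    17.   ]
[array([481.2, 331.3,  48. ]), array([483. , 312.8,  48. ]), array([423.4, 307.6,  48. ]), array([421.6, 327. ,  48. ])] [452.3   319.675  48.   ]
[array([569.3, 180.4,  26. ]), array([402.2, 179. ,  26. ]), array([568.3, 191.6,  26. ]), array([403., 194.,  26.])]
[448.92650403 319.93306399 226.50118164] [3.14134890e+00 3.48245070e-04 8.73203905e-02]
[  2.05223488   0.25577752 209.50054824]
[  3.40029927   0.50777087 178.5001374 ]
```

The board is centred at about (451,320) with yaw about 0.08, which matches both views and its size. I'll descend, grip the rib with the TCP at z of about 22, then lift a little.

```bash
python3 -m handwheel '[{"claw":91,"dx":3,"dy":0.4,"dz":45,"rx":0,"ry":0,"rz":0.005},{"claw":70,"dx":0,"dy":0,"dz":45,"rx":0,"ry":0,"rz":0},{"claw":60,"dx":0,"dy":0,"dz":45,"rx":0,"ry":0,"rz":0},{"claw":60,"dx":0,"dy":0,"dz":40,"rx":0,"ry":0,"rz":0},{"claw":60,"dx":0,"dy":0,"dz":20,"rx":0,"ry":0,"rz":0},{"claw":60,"dx":0,"dy":0,"dz":9,"rx":0,"ry":0,"rz":0},{"claw":60,"dx":0,"dy":0,"dz":0,"rx":0,"ry":0,"rz":0}]'
python3 -m handwheel '[{"claw":10,"dx":0,"dy":0,"dz":0,"rx":0,"ry":0,"rz":0},{"claw":10,"dx":0,"dy":0,"dz":0,"rx":0,"ry":0,"rz":0},{"claw":10,"dx":0,"dy":0,"dz":0,"rx":0,"ry":0,"rz":0},{"claw":10,"dx":0,"dy":0,"dz":0,"rx":0,"ry":0,"rz":0},{"claw":10,"dx":0,"dy":0,"dz":0,"rx":0,"ry":0,"rz":0},{"claw":10,"dx":0,"dy":0,"dz":0,"rx":0,"ry":0,"rz":0},{"claw":10,"dx":0,"dy":0,"dz":0,"rx":0,"ry":0,"rz":0},{"claw":10,"dx":0,"dy":0,"dz":0,"rx":0,"ry":0,"rz":0}]'
```

```text
time: 2.75
tool_pos: [451.6, 319.7, 21.8]
tcp_rot: [3.141, 0.002, 0.097]
contact_force: [0.7, 0.7, 0.1]
grip_width: 59.9
time: 3.55
tool_pos: [452.2, 320.1, 22.8]
tcp_rot: [-3.141, -0.0, 0.096]
contact_force: [0.8, 0.5, 0.7]
grip_width: 19.5
```

Gripped at 19.5 mm. Now I'll lift and carry the board over the nearer rod (y≈77), starting 14 mm on its inner side so it rolls outward in +y.

```bash
python3 -m handwheel '[{"claw":10,"dx":0,"dy":0,"dz":-20,"rx":0,"ry":0,"rz":0.025},{"claw":10,"dx":0,"dy":0,"dz":-40,"rx":0,"ry":0,"rz":0},{"claw":10,"dx":3,"dy":43,"dz":0,"rx":0,"ry":0,"rz":0},{"claw":10,"dx":3,"dy":43,"dz":0,"rx":0,"ry":0,"rz":0},{"claw":10,"dx":3,"dy":43,"dz":0,"rx":0,"ry":0,"rz":0},{"claw":10,"dx":3,"dy":43,"dz":0,"rx":0,"ry":0,"rz":0},{"claw":10,"dx":3,"dy":43,"dz":0,"rx":0,"ry":0,"rz":0},{"claw":10,"dx":3,"dy":44,"dz":0,"rx":0,"ry":0,"rz":0},{"claw":10,"dx":0,"dy":0,"dz":0,"rx":0,"ry":0,"rz":0},{"claw":10,"dx":0,"dy":0,"dz":0,"rx":0,"ry":0,"rz":0}]'
python3 - <<'E'
from h import *
import pickle
f,K,V=cap("wrist"); g,Kg,Vg=cap("side"); pickle.dump((f,K,V,g,Kg,Vg),open("w3.pkl","wb"))
c=g[190:340,220:400]
save("w3",np.vstack([cv2.resize(f[:300],(640,300)),cv2.resize(c,None,fx=1.9,fy=1.9)[:, :640] if 0 else cv2.resize(c,(640,300))]))
for i in range(4):
    o=bot.get_obs(); print(o["tool_pos"].round(1),o["contact_force"].round(2))
E
```

```text
time: 4.55
tool_pos: [487.9, 61.9, 82.2]
tcp_rot: [-3.141, 0.001, 0.068]
contact_force: [-0.2, 0.0, -3.5]
grip_width: 19.9
[487.7  63.5  82.3] [ 0.03  0.53 -3.4 ]
[487.7  63.5  82.3] [ 0.03  0.53 -3.4 ]
[487.7  63.5  82.3] [ 0.03  0.53 -3.4 ]
[487.7  63.5  82.3] [ 0.03  0.53 -3.4 ]
```

View pics/w3.png

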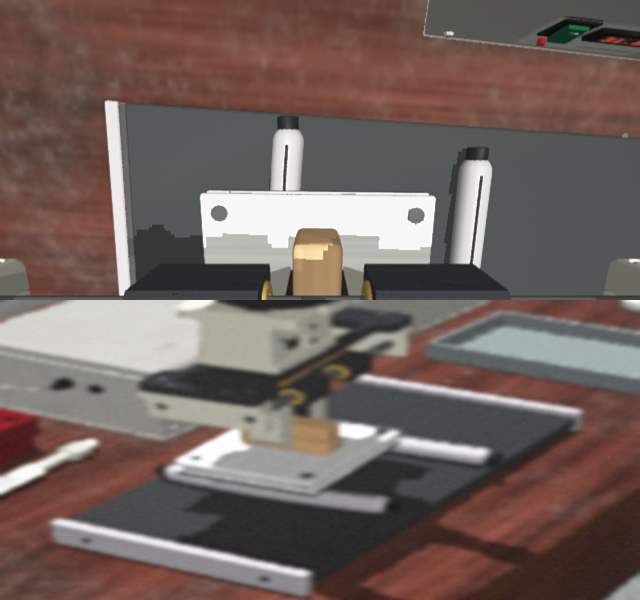

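The board hangs level over the far rod, with the rod under its +y half, and clears the other rod. I'll descend to just above contact, then press in small steps while watching force z (-3.4 N free).

```bash
python3 -m handwheel '[{"claw":10,"dx":0,"dy":0,"dz":12,"rx":0,"ry":0,"rz":0},{"claw":10,"dx":0,"dy":0,"dz":7,"rx":0,"ry":0,"rz":0},{"claw":10,"dx":0,"dy":0,"dz":2,"rx":0,"ry":0,"rz":0},{"claw":10,"dx":0,"dy":0,"dz":0,"rx":0,"ry":0,"rz":0}]' | grep -E "pos|force"
python3 -m handwheel '[{"claw":10,"dx":0,"dy":0,"dz":0.8,"rx":0,"ry":0,"rz":0},{"claw":10,"dx":0,"dy":0,"dz":0,"rx":0,"ry":0,"rz":0}]' | grep -E "pos|force"
python3 -m handwheel '[{"claw":10,"dx":0,"dy":0,"dz":0.8,"rx":0,"ry":0,"rz":0},{"claw":10,"dx":0,"dy":0,"dz":0,"rx":0,"ry":0,"rz":0}]' | grep -E "pos|force"
```

```text
tool_pos: [487.6, 63.4, 61.2]
contact_force: [-2.2, -0.2, -0.4]
tool_pos: [488.1, 63.0, 61.0]
contact_force: [-2.5, 0.2, 0.8]
tool_pos: [488.2, 62.9, 60.3]
contact_force: [-2.8, 0.2, 2.1]
```

Pressing about 5.5 N (1.8 mm of sole). Now the first 8 mm of roll.

```bash
python3 -m handwheel '[{"claw":10,"dx":0,"dy":-2,"dz":0,"rx":0,"ry":0,"rz":0},{"claw":10,"dx":0,"dy":-2,"dz":0,"rx":0,"ry":0,"rz":0}]' | grep -E "pos|force"
python3 -m handwheel '[{"claw":10,"dx":0,"dy":-2,"dz":0,"rx":0,"ry":0,"rz":0},{"claw":10,"dx":0,"dy":-2,"dz":0,"rx":0,"ry":0,"rz":0}]' | grep -E "pos|force"
```

```text
tool_pos: [488.0, 66.7, 60.3]
contact_force: [-2.5, -1.9, 2.1]
tool_pos: [487.8, 70.9, 60.3]
contact_force: [-3.0, -2.1, 3.9]
```

Force is rising as the rod turns. I'll continue, raising slightly to follow the expected lift.

```bash
python3 -m handwheel '[{"claw":10,"dx":0,"dy":-2,"dz":-0.4,"rx":0,"ry":0,"rz":0},{"claw":10,"dx":0,"dy":-2,"dz":-0.4,"rx":0,"ry":0,"rz":0}]' | grep -E "pos|force"
python3 -m handwheel '[{"claw":10,"dx":0,"dy":-2,"dz":-0.4,"rx":0,"ry":0,"rz":0},{"claw":10,"dx":0,"dy":0,"dz":0,"rx":0,"ry":0,"rz":0}]' | grep -E "pos|force"
```

```text
tool_pos: [487.5, 75.0, 61.0]
contact_force: [-3.1, -0.7, 1.8]
tool_pos: [487.3, 77.2, 61.3]
contact_force: [-3.3, 0.0, 2.8]
```

```bash
python3 -m handwheel '[{"claw":10,"dx":0,"dy":-2,"dz":-0.2,"rx":0,"ry":0,"rz":0},{"claw":10,"dx":0,"dy":-2,"dz":-0.2,"rx":0,"ry":0,"rz":0}]' | grep -E "pos|force"
python3 -m handwheel '[{"claw":10,"dx":0,"dy":-2,"dz":-0.1,"rx":0,"ry":0,"rz":0},{"claw":10,"dx":0,"dy":0,"dz":0,"rx":0,"ry":0,"rz":0}]' | grep -E "pos|force"
python3 - <<'E'
from h import *
f,K,V=cap("wrist"); g,_,_=cap("scene")
save("w4",np.vstack([f[60:300,150:550],cv2.resize(g[180:290,200:383],(400,240))]))
E
```

```text
tool_pos: [487.1, 80.9, 61.7]
contact_force: [-2.4, -1.6, 2.3]
tool_pos: [486.9, 83.1, 61.8]
contact_force: [-3.5, -0.6, 0.8]
```

View pics/w4.png

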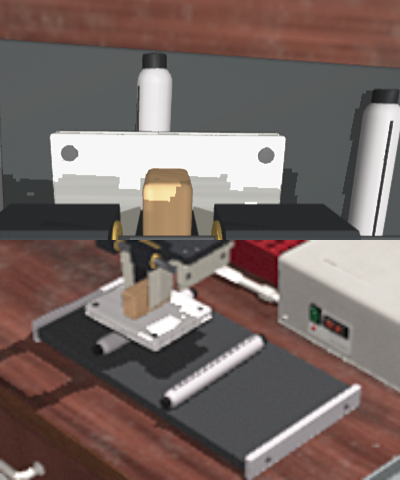

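The scribed line has moved to the rod's left flank after 20 mm, so it is rolling without slip, with about 1.2 mm of lift so far. Continuing.

```bash
python3 -m handwheel '[{"claw":10,"dx":0,"dy":-2,"dz":0.2,"rx":0,"ry":0,"rz":0},{"claw":10,"dx":0,"dy":-2,"dz":0.2,"rx":0,"ry":0,"rz":0}]' | grep -E "pos|force"
python3 -m handwheel '[{"claw":10,"dx":0,"dy":-2,"dz":0.2,"rx":0,"ry":0,"rz":0},{"claw":10,"dx":0,"dy":-2,"dz":0.1,"rx":0,"ry":0,"rz":0},{"claw":10,"dx":0,"dy":-1,"dz":0,"rx":0,"ry":0,"rz":0}]' | grep -E "pos|force"
```

```text
tool_pos: [486.6, 86.8, 61.5]
contact_force: [-2.8, -0.5, 1.8]
tool_pos: [486.3, 92.0, 61.3]
contact_force: [-1.9, 0.4, 3.7]
```

```bash
python3 -m handwheel '[{"claw":10,"dx":0,"dy":-2,"dz":0,"rx":0,"ry":0,"rz":0},{"claw":10,"dx":0,"dy":-2,"dz":0,"rx":0,"ry":0,"rz":0},{"claw":10,"dx":0,"dy":-2,"dz":0,"rx":0,"ry":0,"rz":0}]' | grep -E "pos|force"
python3 -m handwheel '[{"claw":10,"dx":0,"dy":-2,"dz":0.1,"rx":0,"ry":0,"rz":0},{"claw":10,"dx":0,"dy":-2,"dz":0.1,"rx":0,"ry":0,"rz":0},{"claw":10,"dx":0,"dy":-2,"dz":0.1,"rx":0,"ry":0,"rz":0}]' | grep -E "pos|force"
python3 -m handwheel '[{"claw":10,"dx":0,"dy":-2,"dz":0.2,"rx":0,"ry":0,"rz":0},{"claw":10,"dx":0,"dy":-2,"dz":0.2,"rx":0,"ry":0,"rz":0},{"claw":10,"dx":0,"dy":-2,"dz":0.2,"rx":0,"ry":0,"rz":0}]' | grep -E "pos|force"
```

```text
tool_pos: [485.9, 98.0, 61.2]
contact_force: [-2.8, 0.1, 4.1]
tool_pos: [485.5, 104.0, 60.9]
contact_force: [-2.0, -0.7, 4.0]
tool_pos: [485.1, 109.9, 60.3]
contact_force: [-2.6, -0.9, 4.2]
```

Lift is decreasing again toward the half turn. Now the last 10 mm, settle, then lift straight off.

```bash
python3 -m handwheel '[{"claw":10,"dx":0,"dy":-2,"dz":0,"rx":0,"ry":0,"rz":0},{"claw":10,"dx":0,"dy":-2,"dz":0,"rx":0,"ry":0,"rz":0},{"claw":10,"dx":0,"dy":-2,"dz":0,"rx":0,"ry":0,"rz":0},{"claw":10,"dx":0,"dy":-2,"dz":0,"rx":0,"ry":0,"rz":0},{"claw":10,"dx":0,"dy":-2,"dz":0,"rx":0,"ry":0,"rz":0},{"claw":10,"dx":0,"dy":0,"dz":0,"rx":0,"ry":0,"rz":0},{"claw":10,"dx":0,"dy":0,"dz":0,"rx":0,"ry":0,"rz":0}]' | grep -E "pos|force"
python3 -m handwheel '[{"claw":10,"dx":0,"dy":0,"dz":-1,"rx":0,"ry":0,"rz":0},{"claw":10,"dx":0,"dy":0,"dz":-1,"rx":0,"ry":0,"rz":0},{"claw":10,"dx":0,"dy":0,"dz":-1,"rx":0,"ry":0,"rz":0},{"claw":10,"dx":0,"dy":0,"dz":-3,"rx":0,"ry":0,"rz":0},{"claw":10,"dx":0,"dy":0,"dz":-14,"rx":0,"ry":0,"rz":0}]' | grep -E "pos|force"
```

```text
tool_pos: [484.3, 119.8, 60.2]
contact_force: [-3.0, -0.1, 3.4]
tool_pos: [483.4, 119.5, 79.2]
contact_force: [0.2, 0.7, -2.8]
```

Now over to the other rod, starting at y = -17 to roll in -y.

```bash
python3 -m handwheel '[{"claw":10,"dx":-4,"dy":34,"dz":0,"rx":0,"ry":0,"rz":0},{"claw":10,"dx":-4,"dy":42,"dz":0,"rx":0,"ry":0,"rz":0},{"claw":10,"dx":-4,"dy":40,"dz":0,"rx":0,"ry":0,"rz":0},{"claw":10,"dx":-2,"dy":20,"dz":0,"rx":0,"ry":0,"rz":0},{"claw":10,"dx":0,"dy":0,"dz":8,"rx":0,"ry":0,"rz":0},{"claw":10,"dx":0,"dy":0,"dz":7,"rx":0,"ry":0,"rz":0},{"claw":10,"dx":0,"dy":0,"dz":3,"rx":0,"ry":0,"rz":0},{"claw":10,"dx":0,"dy":0,"dz":0,"rx":0,"ry":0,"rz":0}]' | grep -E "pos|force"
python3 - <<'E'
from h import *
import pickle
f,K,V=cap("wrist"); g,_,_=cap("side"); pickle.dump((f,K,V),open("w5.pkl","wb"))
save("w5",np.vstack([f[:300],cv2.resize(g[180:340,220:412],(640,300))]))
E
python3 -m handwheel '[{"claw":10,"dx":0,"dy":0,"dz":0.8,"rx":0,"ry":0,"rz":0},{"claw":10,"dx":0,"dy":0,"dz":0,"rx":0,"ry":0,"rz":0}]' | grep -E "pos|force"
python3 -m handwheel '[{"claw":10,"dx":0,"dy":0,"dz":0.8,"rx":0,"ry":0,"rz":0},{"claw":10,"dx":0,"dy":0,"dz":0,"rx":0,"ry":0,"rz":0}]' | grep -E "pos|force"
```

```text
tool_pos: [479.4, -16.0, 61.7]
contact_force: [-0.3, 0.2, -1.1]
tool_pos: [480.2, -16.7, 61.6]
contact_force: [1.1, 0.7, -1.8]
tool_pos: [480.2, -16.9, 60.9]
contact_force: [0.6, -0.0, 0.4]
```

View pics/w5.png

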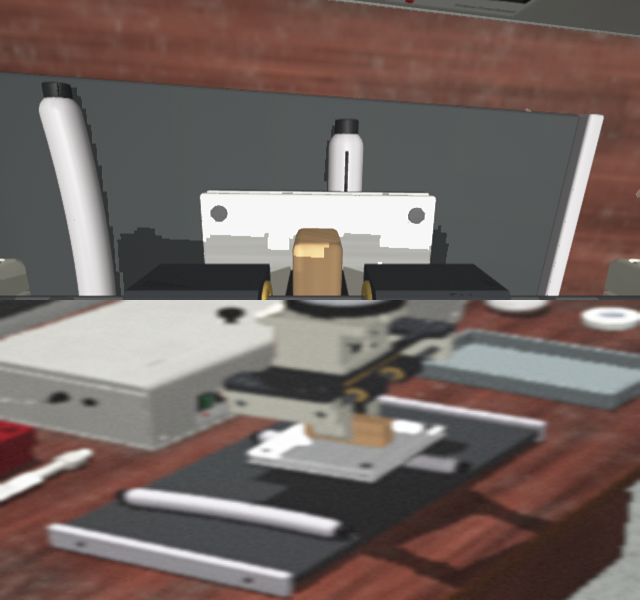

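The first rod now shows no line on top (it is underneath), and its bow has reversed. On the second rod the press is about 3.8 N. I'll press a touch more and roll, in steps, at constant height.

```bash
python3 -m handwheel '[{"claw":10,"dx":0,"dy":0,"dz":0.5,"rx":0,"ry":0,"rz":0},{"claw":10,"dx":0,"dy":0,"dz":0,"rx":0,"ry":0,"rz":0}]' | grep -E "pos|force"
python3 -m handwheel '[{"claw":10,"dx":0,"dy":2,"dz":0,"rx":0,"ry":0,"rz":0},{"claw":10,"dx":0,"dy":2,"dz":0,"rx":0,"ry":0,"rz":0},{"claw":10,"dx":0,"dy":2,"dz":0,"rx":0,"ry":0,"rz":0},{"claw":10,"dx":0,"dy":2,"dz":0,"rx":0,"ry":0,"rz":0}]' | grep -E "pos|force"
python3 -m handwheel '[{"claw":10,"dx":0,"dy":2,"dz":0,"rx":0,"ry":0,"rz":0},{"claw":10,"dx":0,"dy":2,"dz":0,"rx":0,"ry":0,"rz":0},{"claw":10,"dx":0,"dy":2,"dz":0,"rx":0,"ry":0,"rz":0}]' | grep -E "pos|force"
```

```text
tool_pos: [480.3, -17.0, 60.4]
contact_force: [0.1, -0.2, 1.7]
tool_pos: [480.7, -25.2, 60.2]
contact_force: [0.6, 0.7, 2.6]
tool_pos: [481.1, -31.1, 60.2]
contact_force: [-0.0, 0.6, 2.4]
```

Force is flat, so there is no lift on this rod. Continuing to the half turn, then lifting off.

```bash
python3 -m handwheel '[{"claw":10,"dx":0,"dy":2,"dz":0,"rx":0,"ry":0,"rz":0},{"claw":10,"dx":0,"dy":2,"dz":0,"rx":0,"ry":0,"rz":0},{"claw":10,"dx":0,"dy":2,"dz":0,"rx":0,"ry":0,"rz":0},{"claw":10,"dx":0,"dy":2,"dz":0,"rx":0,"ry":0,"rz":0},{"claw":10,"dx":0,"dy":2,"dz":0,"rx":0,"ry":0,"rz":0},{"claw":10,"dx":0,"dy":2,"dz":0,"rx":0,"ry":0,"rz":0},{"claw":10,"dx":0,"dy":2,"dz":0,"rx":0,"ry":0,"rz":0}]' | grep -E "pos|force"
python3 -m handwheel '[{"claw":10,"dx":0,"dy":2,"dz":0,"rx":0,"ry":0,"rz":0},{"claw":10,"dx":0,"dy":2,"dz":0,"rx":0,"ry":0,"rz":0},{"claw":10,"dx":0,"dy":2,"dz":0,"rx":0,"ry":0,"rz":0},{"claw":10,"dx":0,"dy":2,"dz":0,"rx":0,"ry":0,"rz":0},{"claw":10,"dx":0,"dy":2,"dz":0,"rx":0,"ry":0,"rz":0},{"claw":10,"dx":0,"dy":2,"dz":0,"rx":0,"ry":0,"rz":0},{"claw":10,"dx":0,"dy":2,"dz":0,"rx":0,"ry":0,"rz":0}]' | grep -E "pos|force"
python3 -m handwheel '[{"claw":10,"dx":0,"dy":2,"dz":0,"rx":0,"ry":0,"rz":0},{"claw":10,"dx":0,"dy":2,"dz":0,"rx":0,"ry":0,"rz":0},{"claw":10,"dx":0,"dy":2,"dz":0,"rx":0,"ry":0,"rz":0},{"claw":10,"dx":0,"dy":2,"dz":0,"rx":0,"ry":0,"rz":0},{"claw":10,"dx":0,"dy":2,"dz":0,"rx":0,"ry":0,"rz":0},{"claw":10,"dx":0,"dy":2,"dz":0,"rx":0,"ry":0,"rz":0},{"claw":10,"dx":0,"dy":2,"dz":0,"rx":0,"ry":0,"rz":0},{"claw":10,"dx":0,"dy":1,"dz":0,"rx":0,"ry":0,"rz":0},{"claw":10,"dx":0,"dy":0,"dz":0,"rx":0,"ry":0,"rz":0},{"claw":10,"dx":0,"dy":0,"dz":0,"rx":0,"ry":0,"rz":0}]' | grep -E "pos|force"
python3 -m handwheel '[{"claw":10,"dx":0,"dy":0,"dz":-1,"rx":0,"ry":0,"rz":0},{"claw":10,"dx":0,"dy":0,"dz":-1,"rx":0,"ry":0,"rz":0},{"claw":10,"dx":0,"dy":0,"dz":-1,"rx":0,"ry":0,"rz":0},{"claw":10,"dx":0,"dy":0,"dz":-3,"rx":0,"ry":0,"rz":0},{"claw":10,"dx":0,"dy":0,"dz":-19,"rx":0,"ry":0,"rz":0}]' | grep -E "time|pos|force"
```

```text
tool_pos: [482.0, -45.1, 60.2]
contact_force: [1.2, 0.7, 2.6]
tool_pos: [482.8, -59.0, 60.1]
contact_force: [-0.4, 0.5, 3.1]
tool_pos: [483.8, -73.8, 60.1]
contact_force: [-0.6, -0.1, 1.6]
time: 14.45
tool_pos: [482.4, -73.3, 83.6]
contact_force: [-0.8, -0.1, -3.0]
```

The second rod is straight: force stayed flat at 1.6–3.1 N throughout. I'll carry the board back to its clear spot on the table beside the plate.

```bash
python3 -m handwheel '[{"claw":10,"dx":-0.5,"dy":-25,"dz":0,"rx":0,"ry":0,"rz":0},{"claw":10,"dx":-0.5,"dy":-44,"dz":0,"rx":0,"ry":0,"rz":0},{"claw":10,"dx":-0.5,"dy":-48,"dz":0,"rx":0,"ry":0,"rz":0},{"claw":10,"dx":-0.5,"dy":-48,"dz":0,"rx":0,"ry":0,"rz":0},{"claw":10,"dx":-0.5,"dy":-48,"dz":0,"rx":0,"ry":0,"rz":0},{"claw":10,"dx":-0.5,"dy":-48,"dz":0,"rx":0,"ry":0,"rz":0},{"claw":10,"dx":-0.5,"dy":-48,"dz":0,"rx":0,"ry":0,"rz":0},{"claw":10,"dx":-0.5,"dy":-44,"dz":0,"rx":0,"ry":0,"rz":0},{"claw":10,"dx":0,"dy":-28,"dz":0,"rx":0,"ry":0,"rz":0},{"claw":10,"dx":0,"dy":-14,"dz":0,"rx":0,"ry":0,"rz":0}]' | grep -E "time|pos|force"
python3 -m handwheel '[{"claw":10,"dx":0,"dy":0,"dz":20,"rx":0,"ry":0,"rz":0},{"claw":10,"dx":0,"dy":0,"dz":25,"rx":0,"ry":0,"rz":0},{"claw":10,"dx":0,"dy":0,"dz":12,"rx":0,"ry":0,"rz":0},{"claw":10,"dx":0,"dy":0,"dz":3,"rx":0,"ry":0,"rz":0},{"claw":10,"dx":0,"dy":0,"dz":1.5,"rx":0,"ry":0,"rz":0},{"claw":10,"dx":0,"dy":0,"dz":0.5,"rx":0,"ry":0,"rz":0},{"claw":10,"dx":0,"dy":0,"dz":0,"rx":0,"ry":0,"rz":0}]' | grep -E "time|pos|force"
```

```text
time: 15.45
tool_pos: [451.3, 322.4, 84.9]
contact_force: [0.1, -0.2, -4.0]
time: 16.15
tool_pos: [452.8, 320.0, 24.0]
contact_force: [-0.3, -0.1, -3.1]
```

```bash
python3 -m handwheel '[{"claw":10,"dx":0,"dy":0,"dz":0.8,"rx":0,"ry":0,"rz":0},{"claw":10,"dx":0,"dy":0,"dz":0.7,"rx":0,"ry":0,"rz":0},{"claw":10,"dx":0,"dy":0,"dz":0,"rx":0,"ry":0,"rz":0}]' | grep -E "time|pos|force"
```

```text
time: 16.45
tool_pos: [452.8, 320.1, 22.3]
contact_force: [0.1, -0.3, 2.3]
```

Seated at 5.5 N total. Release, rise, and go above the bent rod.

```bash
python3 -m handwheel '[{"claw":60,"dx":0,"dy":0,"dz":0,"rx":0,"ry":0,"rz":0},{"claw":60,"dx":0,"dy":0,"dz":0,"rx":0,"ry":0,"rz":0},{"claw":60,"dx":0,"dy":0,"dz":0,"rx":0,"ry":0,"rz":0},{"claw":60,"dx":0,"dy":0,"dz":0,"rx":0,"ry":0,"rz":0},{"claw":60,"dx":0,"dy":0,"dz":-10,"rx":0,"ry":0,"rz":0},{"claw":60,"dx":0,"dy":0,"dz":-40,"rx":0,"ry":0,"rz":0},{"claw":60,"dx":0,"dy":0,"dz":-50,"rx":0,"ry":0,"rz":0},{"claw":60,"dx":0,"dy":0,"dz":-50,"rx":0,"ry":0,"rz":0},{"claw":60,"dx":0,"dy":0,"dz":-30,"rx":0,"ry":0,"rz":0}]' | grep -E "time|pos|force|width"
python3 -m handwheel '[{"claw":60,"dx":3.6,"dy":40,"dz":0,"rx":0,"ry":0,"rz":0},{"claw":60,"dx":3.6,"dy":48,"dz":0,"rx":0,"ry":0,"rz":0},{"claw":60,"dx":3.6,"dy":48,"dz":0,"rx":0,"ry":0,"rz":0},{"claw":60,"dx":3.6,"dy":48,"dz":0,"rx":0,"ry":0,"rz":0},{"claw":60,"dx":3.6,"dy":33,"dz":0,"rx":0,"ry":0,"rz":0},{"claw":60,"dx":0,"dy":0,"dz":0,"rx":0,"ry":0,"rz":0}]' | grep -E "time|pos|force|width"
python3 - <<'E'
from h import *
import pickle
f,K,V=cap("wrist"); g=cap("scene"); s=cap("side"); pickle.dump((f,K,V,g,s),open("w6.pkl","wb"))
save("w6",np.vstack([f[:290],np.hstack([cv2.resize(g[0][230:360,320:460],(320,300)),cv2.resize(s[0][180:400,190:425],(320,300))])]))
E
```

```text
time: 17.35
tool_pos: [453.0, 320.5, 206.6]
contact_force: [1.4, -0.0, 0.0]
grip_width: 60.0
time: 17.95
tool_pos: [486.0, 101.2, 202.5]
contact_force: [-0.3, 0.2, 0.1]
grip_width: 60.0
```

View pics/w6.png

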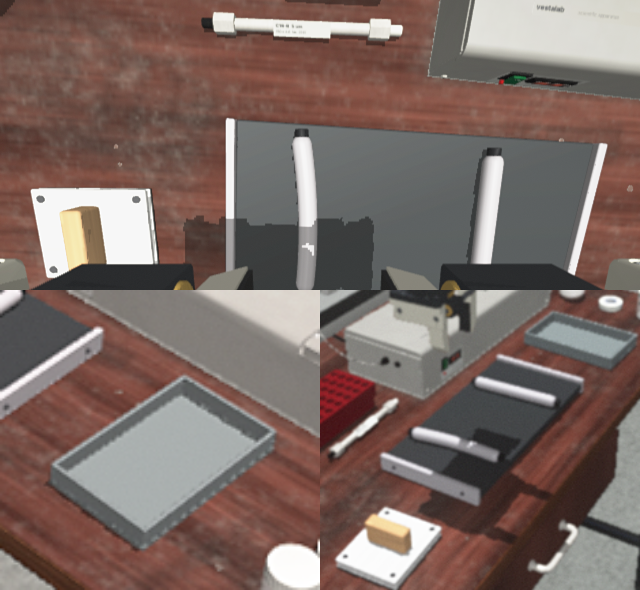

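Board flat at left on the table, and no line visible on top of either rod. The bent rod runs from its plug at (301,129) through (308,200) to (306,285). Tray top corners are in the scene crop. Computing the grasp and tray pose.

```bash
python3 - <<'E'
from h import *
import pickle
f,K,V,g,s=pickle.load(open("w6.pkl","rb"))
for p in [(301,129),(304,150),(308,200),(308,230),(307,260),(306,285)]: print("bent",ray(K,V,p,29))
for p in [(493,150),(489,200),(484,260)]: print("straight",ray(K,V,p,29))
T=[ray(g[1],g[2],p,24) for p in [(342.8,308),(400.5,268.1),(440.3,291.5),(381.3,332.7)]]
print("tray",T,np.mean(T,0))
# side: crop scale 320/235, 300/220
c=lambda u,v:(190+(u-320)*235/320,180+(v-290)*220/300)
T=[ray(s[1],s[2],c(*p),24) for p in [(524,346),(546,312),(637,334),(617,366)]]
print("tray side z24",T,np.mean(T,0))
o=bot.get_obs();print(o["tool_pos"],o["tcp_rot"])
E
```

```text
bent [564.7 119.4  29. ]
bent [546.8 115.7  29. ]
bent [502.  109.4  29. ]
bent [473.5 107.7  29. ]
bent [443.7 106.8  29. ]
bent [417.8 106.3  29. ]
straight [558.1 -53.6  29. ]
straight [513.2 -58.3  29. ]
straight [455.  -64.1  29. ]
tray [array([ 383.5, -254. ,   24. ]), array([ 568. , -260.5,   24. ]), array([ 564.3, -366.2,   24. ]), array([ 384.4, -351.1,   24. ])] [ 475.05 -307.95   24.  ]
tray side z24 [array([ 546.3, -207.9,   24. ]), array([ 575.9, -351.4,   24. ]), array([ 383. , -354.6,   24. ]), array([ 368.6, -226. ,   24. ])] [ 468.45  -284.975   24.   ]
[485.27503708 105.10024308 202.09442814] [-3.14119418e+00 -5.43242395e-04  7.03397202e-02]
```

The tray from the scene view measures 182 x 103, centre (475,-308), which agrees with its stated size. The rod is centred at about (486,108.4), bowed 4 mm. Grasping the rod.

```bash
python3 -m handwheel '[{"claw":60,"dx":0.9,"dy":-3.2,"dz":45,"rx":0,"ry":0,"rz":0},{"claw":60,"dx":0,"dy":0,"dz":48,"rx":0,"ry":0,"rz":0},{"claw":60,"dx":0,"dy":0,"dz":45,"rx":0,"ry":0,"rz":0},{"claw":50,"dx":0,"dy":0,"dz":26,"rx":0,"ry":0,"rz":0},{"claw":50,"dx":0,"dy":0,"dz":11,"rx":0,"ry":0,"rz":0},{"claw":50,"dx":0,"dy":0,"dz":4,"rx":0,"ry":0,"rz":0},{"claw":50,"dx":0,"dy":0,"dz":0,"rx":0,"ry":0,"rz":0}]' | grep -E "time|pos|force|width"
python3 -m handwheel '[{"claw":5,"dx":0,"dy":0,"dz":0,"rx":0,"ry":0,"rz":0},{"claw":5,"dx":0,"dy":0,"dz":0,"rx":0,"ry":0,"rz":0},{"claw":5,"dx":0,"dy":0,"dz":0,"rx":0,"ry":0,"rz":0},{"claw":5,"dx":0,"dy":0,"dz":0,"rx":0,"ry":0,"rz":0},{"claw":5,"dx":0,"dy":0,"dz":0,"rx":0,"ry":0,"rz":0},{"claw":5,"dx":0,"dy":0,"dz":0,"rx":0,"ry":0,"rz":0}]' | grep -E "time|pos|force|width"
python3 -m handwheel '[{"claw":5,"dx":0,"dy":0,"dz":-10,"rx":0,"ry":0,"rz":0},{"claw":5,"dx":0,"dy":0,"dz":-30,"rx":0,"ry":0,"rz":0},{"claw":5,"dx":0,"dy":0,"dz":-40,"rx":0,"ry":0,"rz":0},{"claw":5,"dx":0,"dy":0,"dz":-40,"rx":0,"ry":0,"rz":0},{"claw":5,"dx":0,"dy":0,"dz":0,"rx":0,"ry":0,"rz":0},{"claw":5,"dx":0,"dy":0,"dz":0,"rx":0,"ry":0,"rz":0}]' | grep -E "time|pos|force|width"
```

```text
time: 18.8
tool_pos: [486.6, 108.7, 23.3]
contact_force: [-1.2, 0.7, -0.1]
grip_width: 50.0
time: 19.4
tool_pos: [486.3, 108.0, 23.0]
contact_force: [-0.6, 1.2, 4.6]
grip_width: 17.1
time: 20.0
tool_pos: [486.1, 108.0, 143.4]
contact_force: [-0.7, 0.5, -2.8]
grip_width: 16.8
```

Rod held (16.8 mm, load about 2.8 N). Moving above the tray.

```bash
python3 -m handwheel '[{"claw":5,"dx":-3,"dy":25,"dz":-20,"rx":0,"ry":0,"rz":0},{"claw":5,"dx":-4,"dy":45,"dz":0,"rx":0,"ry":0,"rz":0},{"claw":5,"dx":-4.5,"dy":48,"dz":0,"rx":0,"ry":0,"rz":0},{"claw":5,"dx":-4.5,"dy":48,"dz":0,"rx":0,"ry":0,"rz":0},{"claw":5,"dx":-4.5,"dy":48,"dz":0,"rx":0,"ry":0,"rz":0},{"claw":5,"dx":-4.5,"dy":48,"dz":0,"rx":0,"ry":0,"rz":0},{"claw":5,"dx":-4.5,"dy":48,"dz":0,"rx":0,"ry":0,"rz":0},{"claw":5,"dx":-4.5,"dy":46,"dz":0,"rx":0,"ry":0,"rz":0},{"claw":5,"dx":-3,"dy":36,"dz":0,"rx":0,"ry":0,"rz":0},{"claw":5,"dx":-3,"dy":22,"dz":0,"rx":0,"ry":0,"rz":0}]' | grep -E "time|pos|force|width"
python3 -m handwheel '[{"claw":5,"dx":0,"dy":0,"dz":0,"rx":0,"ry":0,"rz":0.06},{"claw":5,"dx":0,"dy":0,"dz":0,"rx":0,"ry":0,"rz":0.06},{"claw":5,"dx":0,"dy":0,"dz":0,"rx":0,"ry":0,"rz":0},{"claw":5,"dx":0,"dy":0,"dz":0,"rx":0,"ry":0,"rz":0}]' | grep -E "time|pos|rot|force|width"
python3 - <<'E'
from h import *
import pickle
f,K,V=cap("wrist"); g=cap("scene"); pickle.dump((f,K,V,g),open("w7.pkl","wb"))
save("w7",np.vstack([f[:290],cv2.resize(g[0][230:360,320:600],(640,297))]))
E
```

```text
time: 21.0
tool_pos: [474.0, -310.1, 160.2]
contact_force: [0.8, -0.1, -1.1]
grip_width: 17.2
time: 21.4
tool_pos: [474.8, -307.3, 161.2]
tcp_rot: [-3.14, 0.002, -0.048]
contact_force: [0.0, 0.4, -1.9]
grip_width: 17.1
```

View pics/w7.png

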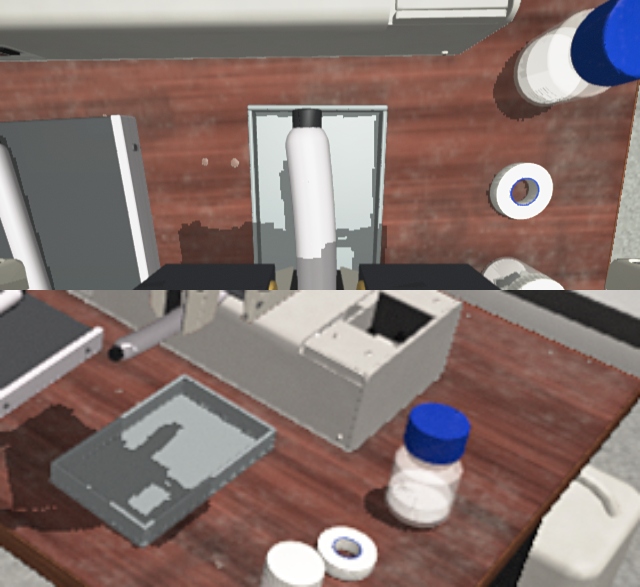

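Tray far rim corners are at wrist (248,106) and (387,107). The rod's far plug is at (307,110), well aligned. Numeric check.

```bash
python3 - <<'E'
from h import *
import pickle
f,K,V,g=pickle.load(open("w7.pkl","rb"))
for p in [(248,106),(387,107),(253,265),(380,265)]: print("rim",ray(K,V,p,24))
for p in [(307,110),(317,280)]: print("rod",ray(K,V,p,167))
E
```

```text
rim [ 572.  -259.1   24. ]
rim [ 566.2 -366.7   24. ]
rim [ 442.3 -251.1   24. ]
rim [ 437.2 -360.8   24. ]
rod [ 554.  -307.9  167. ]
rod [ 481.6 -308.5  167. ]
```

Shift +2.5 mm in x and lower so the rod just reaches the tray floor.

```bash
python3 -m handwheel '[{"claw":5,"dx":2.5,"dy":0.5,"dz":40,"rx":0,"ry":0,"rz":0},{"claw":5,"dx":0,"dy":0,"dz":45,"rx":0,"ry":0,"rz":0},{"claw":5,"dx":0,"dy":0,"dz":35,"rx":0,"ry":0,"rz":0},{"claw":5,"dx":0,"dy":0,"dz":18,"rx":0,"ry":0,"rz":0},{"claw":5,"dx":0,"dy":0,"dz":10,"rx":0,"ry":0,"rz":0},{"claw":5,"dx":0,"dy":0,"dz":5,"rx":0,"ry":0,"rz":0},{"claw":5,"dx":0,"dy":0,"dz":2,"rx":0,"ry":0,"rz":0},{"claw":5,"dx":0,"dy":0,"dz":0.5,"rx":0,"ry":0,"rz":0},{"claw":5,"dx":0,"dy":0,"dz":0,"rx":0,"ry":0,"rz":0}]' | grep -E "time|pos|force|width"
```

```text
time: 22.4
tool_pos: [478.4, -308.8, 8.1]
contact_force: [0.2, 0.1, -0.2]
grip_width: 17.3
```

```bash
python3 -m handwheel '[{"claw":5,"dx":0,"dy":0,"dz":0.6,"rx":0,"ry":0,"rz":0},{"claw":25,"dx":0,"dy":0,"dz":0,"rx":0,"ry":0,"rz":0},{"claw":40,"dx":0,"dy":0,"dz":0,"rx":0,"ry":0,"rz":0},{"claw":40,"dx":0,"dy":0,"dz":0,"rx":0,"ry":0,"rz":0},{"claw":40,"dx":0,"dy":0,"dz":0,"rx":0,"ry":0,"rz":0},{"claw":40,"dx":0,"dy":0,"dz":-10,"rx":0,"ry":0,"rz":0},{"claw":40,"dx":0,"dy":0,"dz":-40,"rx":0,"ry":0,"rz":0},{"claw":40,"dx":0,"dy":0,"dz":-50,"rx":0,"ry":0,"rz":0},{"claw":40,"dx":0,"dy":0,"dz":-50,"rx":0,"ry":0,"rz":0},{"claw":40,"dx":0,"dy":0,"dz":-50,"rx":0,"ry":0,"rz":0}]' | grep -E "time|pos|force|width"
python3 -m handwheel '[{"claw":40,"dx":0,"dy":0,"dz":0,"rx":0,"ry":0,"rz":0},{"claw":40,"dx":0,"dy":0,"dz":0,"rx":0,"ry":0,"rz":0},{"claw":40,"dx":0,"dy":0,"dz":0,"rx":0,"ry":0,"rz":0},{"claw":40,"dx":0,"dy":0,"dz":0,"rx":0,"ry":0,"rz":0},{"claw":40,"dx":0,"dy":0,"dz":0,"rx":0,"ry":0,"rz":0}]' | grep time
python3 - <<'E'
from h import *
g=cap("scene")[0]; s=cap("side")[0]
save("fin",np.vstack([cv2.resize(g[160:400,140:540],(500,300)),cv2.resize(s[140:400,190:500],(500,300))]))
E
```

```text
time: 23.4
tool_pos: [477.6, -308.2, 209.4]
contact_force: [0.3, -1.2, -0.2]
grip_width: 39.8
time: 23.9
```

View pics/fin.png

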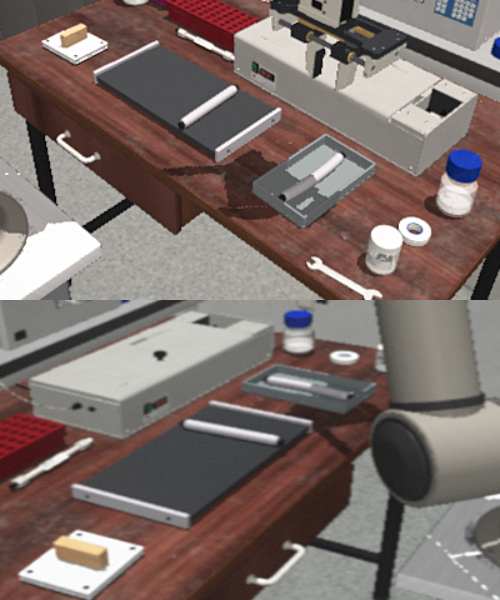

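The bent rod is in the tray (scene part, ~(312,178)), and the straight rod is on the plate (~(210,106)). The board is flat on the table (~(75,43)). The bystanders are unmoved and the gripper is clear.

```bash
python3 -c "from plant import bot; print(bot.close_job())"
```

```text
the job is handed in; nothing more can be done
None
```

I rolled both rods half a turn under the board and handed the job in at about 24 s of the 72 s allowed. The bent rod was the one that started near y = +77. It now lies in the grey tray, the straight rod is still on the plate, and the board is back flat on the table beside it.

- **Bent rod:** the board rose and settled again, but by my estimate only about 1.6 mm, not the 4 mm described. It rolled bow-down and I eased the height to keep the press light, so that may account for the difference. In the pictures its bow was plainly visible and had reversed after rolling.
- **Straight rod:** the force stayed flat, 1.6–3.1 N measured at constant height, so there was no lift.
- **Sole:** the press readings stayed at or below about 7.6 N, against 15 N for bottoming.
- **Last checks:** the line no longer showed on top of either rod after rolling. The final pictures show the bent rod inside the tray, the bystanders where they were, and the gripper clear of everything. One tray position read from the side camera was about 2 cm off; I used the scene and wrist views, which agreed.
- **Budget:** I viewed 12 pictures, two over the 10.

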